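# Jack the balance stone level and pack its edge

### The job

The working edge of the marble balance stone hangs low on its ratchet jack: swing the jack's lever back and forth to raise the edge notch by notch until the stone is level. Then take from the wooden block the packer that just fits the gap and slide it flat and square under the edge, along the middle of the steel bearing plate, until only about 60 mm of it sticks out. Leave the jack holding, the other packers in the block, and do not knock the glassware on the bench.

Things in the scene. Friction and masses are not known exactly. Their poses are not given: they have to be found in the camera images.
- bay (a point): point on the bench straight below the stone's working edge, on the middle line of the thin steel bearing plate (64 mm wide, shows 50 mm before the edge). x axis: level, square to the edge, inwards under the stone; y: along the edge, away from the jack; z up. Does not move with the stone.
- lever (a joint): jack lever: 0 upright, positive leaning away from the bearing plate (bay's -y side), stops at -0.70 and +0.70. Working stroke towards positive: the pawl picks up at about -0.51, clicks one notch on at about -0.18, 0.13 and 0.45 (-0.60 to +0.55: three notches, to +0.25: two). Swing back beyond -0.51 to begin again. Up to 12 N at the grip. It stays where it is left.
- wheel (a joint): angle of the ratchet wheel (20 teeth, 78 mm across, one notch = 0.314 rad = 2.7 mm rise of the edge = 0.0114 rad of stone). Grows as the stone rises; a pawl keeps it from turning back. The stone is exactly level at 2.77; the wheel rests only at notches, and 2.72 is the one nearest level (its neighbours: 2.41 and 3.04).
- grip (a point): middle of the lever's grip: a black, freely revolving, level round sleeve 24 mm thick and 78 mm long that stands out from the lever's end, square to the stone's edge and away from the stone. Nothing stands above it.
- pivot (a point): point on the lever's axis, 82 mm above the bench, in the plane in which the middle of the grip swings at radius 155 mm: at lever angle a it is at y = -155 sin a, z = 155 cos a (mm) in this frame (x level, along the lever's axis, towards the stone; y along the edge; z up). The jack is a grey housing 139 mm high; jack, wheel and foot (110 mm wide) stand up to 100 mm before the edge.
- rack: wooden block, 180 (x) by 268 mm (y), origin under its middle on the bench. Holds three packers flat, 78 mm apart in y, length along x, in any order. Slot floor 10 mm above the bench; combs and end walls, 44 mm high, enclose the packers' ends with 2 to 3 mm play. Its middle 80 mm is open down to the floor, 33 mm between neighbours: packers can be taken only by the middle.
- p25 (a point): centre of the thinnest packer: aluminium bar 160 mm (x) by 45 mm (y) by 25 mm thick, 0.5 kg
- p32 (a point): centre of the middling packer: aluminium bar 160 mm (x) by 45 mm (y) by 32 mm thick, 0.6 kg; the one that just fits when the stone is level
- p40 (a point): centre of the thickest packer: aluminium bar 160 mm (x) by 45 mm (y) by 40 mm thick, 0.8 kg
- amber_mid (a point): half-way up an amber glass bottle, 80 mm across, 165 mm high, standing on the bench; leave alone
- jar_mid (a point): half-way up a white jar with a blue cap, 68 mm across, 95 mm high; leave alone
- beaker_mid (a point): half-way up a glass beaker, 70 mm across, 90 mm high; leave alone
- edge (a point): point on the lower front edge of the marble stone (360 mm along the edge, 260 deep, 40 thick, hinged at its back 235 mm behind the edge), above the bearing plate's middle line. Its axes turn with the stone: z is upright when the stone is level, and then this point and the whole underside are 36 mm above the bench; it starts 13 to 25 mm above the bench. It cannot be lowered again: do not overshoot.
There are look-alikes about, which are no part of the job. Leave any blue or yellow look-alike of the part that bears p32 alone.

How it is judged (in metres and radians):
On the way, in this order (a step that is already met when the one before it is completed fails the run):
1. the stone is level within 0.9 degrees (angle between edge's own z axis and vertical below 0.016 rad), for 0.2 s.
2. the 32 mm packer lies under the edge (x of p32 in the frame of bay above -0.002 m and z of p32 in the frame of bay below 0.022 m), for 0.1 s.
At the end, for the whole second after the job is handed in: Stone level within 0.9 degrees; 32 mm packer at rest, flat on the bench under the edge, 38 to 82 mm of it sticking out, within 20 mm of the plate's middle line and square within 8 degrees; the other packers in slots of the block (all of step 2 and angle between edge's own z axis and vertical below 0.016 rad and x of p32 in the frame of bay below 0.042 m and y of p32 in the frame of bay between -0.02 and 0.02 m and angle between the x axis of p32 and the x axis of bay, either way round below 0.15 rad and linear speed of packer32 below 0.01 m/s and z of p25 in the frame of rack between 0.015 and 0.03 m and horizontal distance between each of p25, p40 and rack below 0.1 m and z of p40 in the frame of rack between 0.023 and 0.037 m); the robot touches nothing.
It fails at once if the amber bottle, the jar or the beaker is shifted by more than 30 mm or tipped (distance of any of amber_mid, jar_mid, beaker_mid from where it was at the start of the episode above 0.03 m or angle between any of amber_mid, jar_mid, beaker_mid's own z axis and vertical above 0.35 rad).
It also fails if it takes over 58 s, if anything falls off the work surface, if the arm or the gripper's body presses on something with over 40 N, if the wrist force passes 120 N, or if a joint passes its speed limit or range.

### The arm

A 7-joint arm with a two-finger parallel gripper is mounted at the origin on the work surface. World frame = base frame: x ahead of the robot, y to its left, z up, the work surface at z = 0. Lengths are in mm, angles in rad, forces in N, time in s.
With the tool pointing down it reaches from about 400 to 875 mm from the base axis. Payload 4.4 kg.
Tool frame: the origin (TCP) lies at the very end of the fingers, on their centre line; the grasp point (between the pads) lies 19 mm behind it; z points along the fingers, y is the line along which they close (so a half turn about z gives the same grasp; the last joint's range is limited). The gripper opens to 85 mm and grips with 20 to 120 N. Pads are 22 mm wide; open, the fingers measure 114 mm over their backs; the gripper's body (76 mm by 85 mm) begins 54 mm behind the grasp point. The pads swing forward as they close: fully open they stand 13 mm farther back than shut.
Start: joints at [1.215, 0.628, 0.038, 1.517, -0.027, 0.996, -0.02], TCP at [185.772, -622.902, 231.313] pointing down, gripper open.
Joint ranges: [-3.06, 3.06], [-0.37, 2.12], [-1.25, 1.32], [0.18, 2.47], [-1.1, 4.24], [0.23, 1.98], [-2.94, 2.94]. Speed limits (rad/s): [2.57, 2.57, 3.14, 3.14, 3.14, 3.14, 3.14].

### API

Orientations are given as [roll, pitch, yaw] about the fixed x, y, z axes, in that order (R = Rz(yaw) Ry(pitch) Rx(roll)).
In Python, from cell import ctrl gives the robot as it stands.
- The arm moves only by the tool step_arm, never from a script. Its argument "series" is a list that holds one entry, the list of rows, each a list of 7 numbers: the turn, a rotation vector about the tool's x, y, z as a fraction of full scale, then the shift along the tool's x, y, z as a fraction of full scale, then the closure, from 0 (fully open) to 1 (shut). In form: [[[ax, ay, az, tx, ty, tz, gripper], ...]]. A call has 1 to 12 rows; each row shifts and turns the commanded pose from where the row before left it, along the tool's axes as they then stand; what a row does not reach is not made up. Full scale, the value 1, is 150 mm for a shift and 45 degrees for a turn. A row lasts 1/10 s, in which the tool goes at most 50 mm and 8.59 degrees, less where a joint would pass 70% of its speed; a pose out of reach is approached as far as the arm can. A call with a number of a shift or a turn outside -1 to 1 is refused whole. A call with a gripper value outside its range is refused whole. The fingers move at their own pace and stop on an object; the grip force is fixed at half the most. Time passes only in rows, so rows that do not move let the fingers close. It gives the time, the measured TCP pose, the force, the opening and the grip force at its end, in the units of the state.
- ctrl.read_state(): the state, without advancing time (a new reading comes with each control period).
- ctrl.get_image(name): name is "side" or "top"; returns a dict with "img" (400x640x3 uint8, red, green, blue), "fx", "fy", "cx", "cy" (pixels), "R" (3x3) and "t" (3): a world point X has camera coordinates R X + t. Camera axes: x right, y down, z forward; pixel columns grow to the right and rows downward; lengths in mm; the calibration is good to about 2 mm. A picture is of the moment at which its call begins. There is no depth.
- ctrl.finish_job(): hands the job in; it is judged then, once.
Trained networks look in a picture, given as the dict that the camera call returned (one of the last four; its "shot" number tells which), for a name from the list of things; names that differ only in an ending like _2 or _b are one class to them, and where a whole thing is asked for, a point or a joint stands for the part that bears it (a point fixed in the world has none). Each returns a list of dicts, best first, with "score" (0 to 1); they miss things now and then, are a little off and sometimes report something else, mostly with a low value. They report only what shows in the picture. A call takes as long as a camera call. They do not tell look-alikes from the thing itself.
- ctrl.recognise(picture, thing): "centre" ([column, row] in pixels, amid what is visible of it).
The state is a dict: "clock": time; "qpos": joint angles; "qd": joint speeds; "tau": joint torques, N m; "eef_pos": TCP position; "tool_rot": TCP orientation; "force": force on the tool from outside, world axes, zero at the start; "torque": the same for the moment, N m; "width": finger opening in mm; "gripper_force": force on a finger pad.
Only numpy, scipy, OpenCV 4.12 (cv2) and the standard library are available. Lean on these libraries where they do the work, as an engineer would, in place of code of your own. Each camera call takes 0.05 s, during which the arm holds its last target. There are 200 camera calls.

## Working session

There is one attempt and no reset: what is moved stays moved. The work goes in short steps, Python scripts to look and compute and a tool call to move; the robot and the scene stay as the last step left them, time stands still between calls to the robot, and variables do not carry over. Pictures are saved under pics/ and viewed, at most 10 in all, crops included, and the job is handed in when it is done.

Besides the shell and the picture viewer there is one more tool, called after "Call:" by a JSON object that holds its "name" and its "arguments", one argument or row to a line. step_arm: Moves the arm, as the interface text tells. Shift numbers are shares of 150 mm and turn numbers shares of 45 degrees, none past 1 either way. Its arguments: {"type":"object","properties":{"series":{"type":"array","items":{"type":"array","items":{"type":"array","items":{"type":"number","minimum":-1,"maximum":1}}}}},"required":["series"]}

```bash
ls; mkdir -p pics
python3 - <<'E'
from cell import ctrl
import cv2,pickle
s=ctrl.read_state();print(s)
for n in("side","top"):
    p=ctrl.get_image(n);cv2.imwrite(f"pics/{n}0.png",p["img"][:,:,::-1])
    print(n,p["fx"],p["fy"],p["cx"],p["cy"],p["R"],p["t"])
    pickle.dump(p,open(f"{n}0.pkl","wb"))
    for t in["lever","wheel","grip","rack","p25","p32","p40","amber_mid","jar_mid","beaker_mid","edge"]:
        try: print(t,[(d["centre"],round(d["score"],2)) for d in ctrl.recognise(p,t)])
        except Exception as e: print(t,e)
print(ctrl.read_state()["clock"])
E
```

```text
pics
{'clock': 0.0, 'qpos': array([ 1.21519233,  0.6293298 ,  0.03841327,  1.51836937, -0.02695358,
        0.99627313, -0.01999687]), 'qd': array([-0.00053623, -0.00027763,  0.00136466, -0.00041416,  0.00152025,
       -0.00098562,  0.00046161]), 'tau': array([-9.27750516e-04, -5.63396502e+01,  1.22558154e+00, -1.93444562e+01,
        1.09357433e-02,  1.06863311e-02, -5.06183937e-06]), 'eef_pos': array([ 185.60192606, -622.29566136,  230.39870607]), 'tool_rot': array([-3.13973081e+00,  4.56802907e-05,  2.89855602e-01]), 'force': array([ 0.18608999, -0.14941032,  0.28843043]), 'torque': array([-0.00971081, -0.01322728, -0.00448491]), 'gripper_force': 0.0, 'width': 85.56841444174772}
side 434.13893833897527 434.13893833897527 316.7921928432039 200.45114034860575 [[-0.97618413 -0.21668829 -0.01052273]
 [-0.16042975  0.75368929 -0.63734979]
 [ 0.1460371  -0.62048259 -0.77050277]] [ 536.30046098  180.4693057  1256.79433696]
lever [([298.6, 273.6], 0.93), ([347.1, 167.1], 0.55)]
wheel [([317.2, 274.3], 0.63)]
grip [([299.1, 269.0], 0.66)]
rack [([343.5, 168.3], 0.77)]
p25 [([351.1, 144.9]
[... 851 characters left out ...]
 ([190.7, 205.0], 0.19)]
wheel [([426.2, 218.7], 0.65), ([190.9, 202.4], 0.18)]
grip [([233.1, 200.8], 0.71)]
rack [([424.0, 218.1], 0.68)]
p25 [([395.8, 285.5], 0.92), ([434.8, 216.5], 0.79), ([419.6, 154.5], 0.72), ([461.1, 212.7], 0.65), ([410.7, 219.4], 0.65)]
p32 [([395.8, 285.5], 0.92), ([434.8, 216.5], 0.79), ([419.6, 154.5], 0.72), ([461.1, 212.7], 0.65), ([410.7, 219.4], 0.65)]
p40 [([395.8, 285.5], 0.92), ([434.8, 216.5], 0.79), ([419.6, 154.5], 0.72), ([461.1, 212.7], 0.65), ([410.7, 219.4], 0.65)]
amber_mid [([187.9, 206.0], 0.81)]
jar_mid [([320.8, 146.1], 0.74)]
beaker_mid [([281.2, 175.1], 0.77), ([189.2, 204.3], 0.59)]
edge [([298.5, 281.1], 0.56), ([260.5, 220.9], 0.46)]
1.2
```

View pics/side0.png

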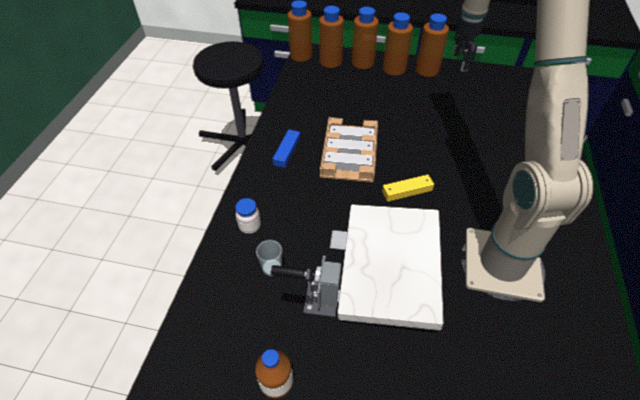

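View pics/top0.png

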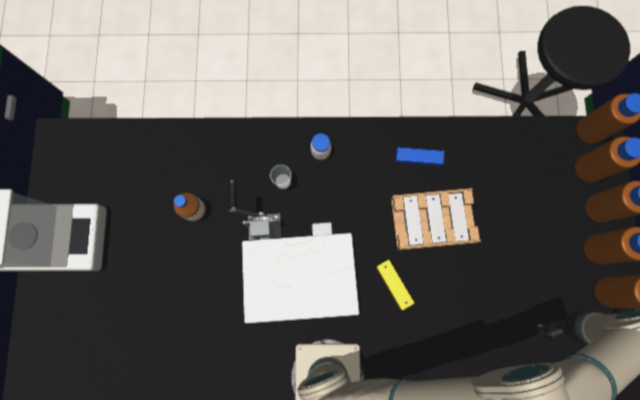

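```bash
cat > h.py <<'E'
import numpy as np,cv2,pickle
def ray(p,uv):
    R=np.array(p["R"]);t=np.array(p["t"])
    d=R.T@np.array([(uv[0]-p["cx"])/p["fx"],(uv[1]-p["cy"])/p["fy"],1.]);return -R.T@t,d
def onz(p,uv,z):
    c,d=ray(p,uv);return c+d*(z-c[2])/d[2]
def tri(p,a,q,b):
    c1,d1=ray(p,a);c2,d2=ray(q,b)
    s=np.linalg.lstsq(np.c_[d1,-d2],c2-c1,rcond=None)[0]
    A,B=c1+s[0]*d1,c2+s[1]*d2;return (A+B)/2,np.linalg.norm(A-B)
def proj(p,X):
    c=np.array(p["R"])@np.array(X,float)+p["t"];return np.array([p["fx"]*c[0]/c[2]+p["cx"],p["fy"]*c[1]/c[2]+p["cy"]])
def crop(p,x0,y0,w,h,k): return cv2.resize(p["img"][y0:y0+h,x0:x0+w,::-1],None,fx=k,fy=k,interpolation=cv2.INTER_CUBIC)
E
python3 - <<'E'
from h import *
s=pickle.load(open("side0.pkl","rb"));t=pickle.load(open("top0.pkl","rb"))
def comb(a,b):
    c=np.zeros((a.shape[0]+b.shape[0],max(a.shape[1],b.shape[1]),3),np.uint8);c[:a.shape[0],:a.shape[1]]=a;c[a.shape[0]:,:b.shape[1]]=b;return c
cv2.imwrite("pics/rack.png",np.hstack([crop(s,315,110,70,75,5),crop(t,385,180,100,75,4.5)[:375] if 0 else cv2.resize(crop(t,385,182,90,75,5),(450,375))]))
cv2.imwrite("pics/jack.png",np.hstack([crop(s,270,220,80,100,5),crop(t,225,170,80,100,5)]))
E
```

```text
(no output)
```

View pics/rack.png

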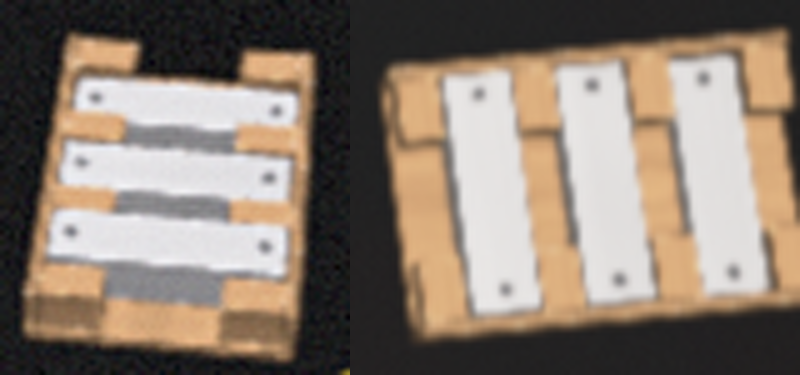

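View pics/jack.png

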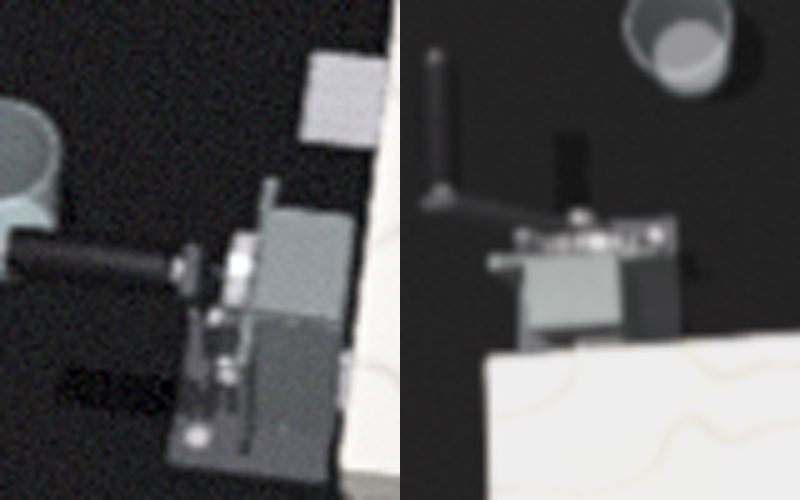

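Run:
```python
from h import *
s=pickle.load(open("side0.pkl","rb"));t=pickle.load(open("top0.pkl","rb"))
def dot(p,uv,r=3):
    g=p["img"].astype(float).mean(2);x,y=int(round(uv[0])),int(round(uv[1]))
    w=g[y-2:y+3,x-2:x+3];w=np.clip(np.percentile(w,70)-w-15,0,None);Y,X=np.mgrid[y-2:y+3,x-2:x+3]
    return np.array([(w*X).sum()/w.sum(),(w*Y).sum()/w.sum()]) if w.sum()>0 else np.array(uv)
S=[[(70,231),(265,246)],[(81,162),(269,178)],[(96,97),(276,111)]]
T=[[(478,94),(505,289)],[(592,85),(619,279)],[(703,78),(733,272)]]
for i in range(3):
    for j in range(2):
        a=np.array([315-.4+S[i][j][0]/5,110-.4+S[i][j][1]/5]);b=np.array([385-.4+(T[i][j][0]-350)/5,182-.4+T[i][j][1]/5])
        a2,b2=dot(s,a),dot(t,b)
        print(i,j,*[np.round(v,1) for v in(a,a2,b,b2)],*[(np.round(X,1),round(e,1)) for X,e in(tri(s,a,t,b),tri(s,a2,t,b2))])
sc=lambda x,y:(269.6+x/5,219.6+y/5); tc=lambda x,y:(224.6+(x-400)/5,169.6+y/5)
print("grip tip",tri(s,sc(12,244),t,tc(434,55)),"junc",tri(s,sc(175,263),t,tc(438,190)))
# plate corners z~2 (side)
print("plate side",[onz(s,sc(*c),2).round(1) for c in[(312,52),(385,58),(300,140),(380,148)]])
print("plate top",[onz(t,c,2).round(1) for c in[(312.5,223.5),(330.5,223),(313,235),(331,234)]])
print("foot side",[onz(s,sc(*c),2).round(1) for c in[(170,462),(330,482)]])
# stone corners
g=cv2.imread("pics/side0.png");
for n,p in(("s",s),("t",t)):
    g=cv2.GaussianBlur(p["img"],(3,3),0); m=(g.min(2)>150).astype(np.uint8)
    c=max(cv2.connectedComponents(m)[1:],key=lambda x:1)
    num,l,st,_=cv2.connectedComponentsWithStats(m)
    k=l[270,390] if n=="s" else l[281,298]
    cs,_=cv2.findContours((l==k).astype(np.uint8),cv2.RETR_EXTERNAL,cv2.CHAIN_APPROX_NONE)
    cc=cs[0];print(n,cv2.approxPolyDP(cc,6,True).reshape(-1,2).tolist(),st[k])
for n,z in(("amber",82),("jar",47),("beaker",45)):
    a={"amber":((276.2,373.1),(187.9,206)),"jar":((247.2,216.9),(320.8,146.1)),"beaker":((267.5,260),(281.2,175.1))}[n]
    print(n,tri(s,a[0],t,a[1]))
```

```text
0 0 [328.6 155.8] [328.7 155.8] [410.2 200.4] [410.3 200.3] (array([ 569.3, -277.7,   49.3]), np.float64(0.2)) (array([ 569.4, -278.1,   49. ]), np.float64(0.5))
0 1 [367.6 158.8] [367.5 158.9] [415.6 239.4] [415.7 239.4] (array([ 438.1, -290.1,   50. ]), np.float64(0.4)) (array([ 438.3, -290.8,   48.7]), np.float64(0.3))
1 0 [330.8 142. ] [330.8 142. ] [433.  198.6] [433.  198.5] (array([ 577.2, -356.4,   39.9]), np.float64(0.4)) (array([ 577.2, -356.2,   40.3]), np.float64(0.2))
1 1 [368.4 145.2] [368.3 145.1] [438.4 237.4] [438.5 237.5] (array([ 445.7, -367.8,   39.5]), np.float64(0.4)) (array([ 445.8, -368. ,   39.5]), np.float64(0.2))
2 0 [333.8 129. ] [333.7 129.1] [455.2 197.2] [455.2 197.2] (array([ 582.1, -432.7,   34.3]), np.float64(1.2)) (array([ 582.4, -433. ,   33.5]), np.float64(0.9))
2 1 [369.8 131.8] [369.8 131.8] [461.2 236. ] [461.3 236. ] (array([ 451.1, -445.2,   33.5]), np.float64(0.0)) (array([ 451.2, -445.4,   33.4]), np.float64(0.0))
grip tip (array([591.29333962, 285.22464614, 230.35360234]), np.float64(6.555703464401434)) junc (array([512.94345184, 280.07010
[... 211 characters left out ...]
 50. ,   2. ]), array([500.8, -11.7,   2. ]), array([459.7,  48.3,   2. ]), array([462.9, -13.1,   2. ])]
foot side [array([525.5, 270.9,   2. ]), array([439.5, 263.9,   2. ])]
s [[352, 205], [348, 231], [333, 231], [331, 240], [345, 249], [340, 317], [440, 325], [437, 210]] [  331   205   112   123 11379]
t [[350, 234], [332, 234], [329, 223], [320, 223], [312, 236], [244, 241], [245, 321], [357, 314]] [ 242  223  117  100 9388]
amber (array([545.26306685, 460.53951481,  70.56432786]), np.float64(7.05608129553253))
jar (array([763.36247429,  20.61236808,  37.00987373]), np.float64(2.1317694299827763))
beaker (array([658.98559726, 156.09403552,  38.95845385]), np.float64(4.1915009883299215))
```

```bash
cat > stone.py <<'E'
from h import *
from scipy.optimize import least_squares
def edgepts(p,A,B,n=40,r=5,lo=.08,hi=.92):
    # sub-pixel bright->dark crossing along normal of predicted line A->B
    g=cv2.GaussianBlur(p["img"],(0,0),0.6).astype(np.float32).mean(2)
    A,B=np.array(A,float),np.array(B,float);d=(B-A)/np.linalg.norm(B-A);nrm=np.array([-d[1],d[0]]);out=[]
    o=np.arange(-r,r+.01,.1)
    for f in np.linspace(lo,hi,n):
        q=A+(B-A)*f+o[:,None]*nrm
        v=cv2.remap(g,q[:,0].astype(np.float32)[None],q[:,1].astype(np.float32)[None],cv2.INTER_LINEAR)[0]
        gr=np.abs(np.gradient(v));k=gr.argmax();
        if gr[k]>2: 
            w=gr*(np.abs(o-o[k])<1.5);out.append(A+(B-A)*f+(w*o).sum()/w.sum()*nrm)
    return np.array(out)
def top(P):
    x,y,yaw,tilt,c=P   # bay x,y ; yaw of bay y-axis rel. -Y ; tilt>0 = edge low ; c = lateral offset of stone middle
    ex=np.array([-np.cos(yaw),-np.sin(yaw),0]);ey=np.array([np.sin(yaw),-np.cos(yaw),0]);ez=np.array([0,0,1.])
    H=np.array([x,y,36])+235*ex
    f=-ex*np.cos(tilt)-ez*np.sin(tilt);u=ez*np.cos(tilt)-ex*np.sin(tilt)
    return [H+a*f+40*u+(c+b)*ey for a,b in((235,-180),(235,180),(-25,180),(-25,-180))]
def lines(p,corners):
    L=[]
    for i in range(4):
        A,B=corners[i],corners[(i+1)%4];q=edgepts(p,A,B)
        vx,vy,x0,y0=cv2.fitLine(q.astype(np.float32),cv2.DIST_HUBER,0,.01,.01).ravel();L.append((np.array([-vy,vx]),np.array([x0,y0])))
    return L
def inter(l,m): return np.linalg.solve(np.array([l[0],m[0]]),[l[0]@l[1],m[0]@m[1]])
def fit(s,t,cs,ct,P0):
    for _ in range(2):
        Ls,Lt=lines(s,cs),lines(t,ct)
        cs=[inter(Ls[i-1],Ls[i]) for i in range(4)];ct=[inter(Lt[i-1],Lt[i]) for i in range(4)]
    return cs,ct
E
python3 - <<'E'
from stone import *
s=pickle.load(open("side0.pkl","rb"));t=pickle.load(open("top0.pkl","rb"))
# order: front jack(+y), front away(-y), back away, back jack
cs,ct=fit(s,t,[(340,317),(351,205),(438,210),(441,326)],[(243,241),(353,234),(357,314),(245,321)],0)
W=[tri(s,a,t,b) for a,b in zip(cs,ct)]
for a,b,w in zip(cs,ct,W):print(a.round(1),b.round(1),w[0].round(1),round(w[1],1))
X=np.array([w[0] for w in W])
print("len",[round(np.linalg.norm(X[i]-X[(i+1)%4]),1) for i in range(4)])
def res(P):
    T=top(P[:5]); d=P[5:]
    return np.r_[np.array([proj(s,q+d)-c for q,c in zip(T,cs)]).ravel(),np.array([proj(t,q)-c for q,c in zip(T,ct)]).ravel(),d*.05]
r=least_squares(res,[450,20,0.05,.05,-50,0,0,0]);print(r.x.round(4),"rms",np.sqrt(np.mean(r.fun**2)),"edgeheight",36-235*np.sin(r.x[3]))
sc=lambda x,y:(269.6+x/5,219.6+y/5); tc=lambda x,y:(224.6+(x-400)/5,169.6+y/5)
for z in(210,220,230):print(z,"grip",onz(t,tc(434,55),z).round(),onz(t,tc(438,190),z).round(), onz(s,sc(175,263),z).round(),onz(s,sc(12,244),z).round())
print("foot R",onz(t,tc(678,225),3).round(),onz(t,tc(678,335),3).round(),"L",onz(t,tc(520,330),3).round())
print("housing top",[onz(t,tc(*c),139).round() for c in[(525,262),(618,255),(622,325),(528,330)]])
E
```

```text
[336.5 319.2] [241.4 240.7] [435.3 286.5  34.4] 3.7
[350.6 204. ] [351.1 232.4] [460.5 -78.1  57.9] 0.9
[438.5 209.4] [358.9 314.5] [200.  -97.5  75.9] 0.8
[443.  330.2] [243.9 322.9] [170.9 267.3  52.9] 3.1
len [np.float64(366.2), np.float64(261.8), np.float64(366.7), np.float64(265.8)]
[ 9.3014000e+02 -6.4594863e+03  7.3900000e-02  6.3000000e-02
 -6.5792635e+03  6.1890000e-01  2.3062200e+01  1.9594800e+01] rms 0.8602977581681764 edgeheight 21.20297457315891
210 grip [600. 290. 210.] [517. 284. 210.] [516. 268. 210.] [593. 274. 210.]
220 grip [597. 288. 220.] [515. 282. 220.] [515. 274. 220.] [591. 280. 220.]
230 grip [595. 285. 230.] [513. 280. 230.] [513. 279. 230.] [588. 285. 230.]
foot R [530. 161.   3.] [454. 160.   3.] L [458. 268.   3.]
housing top [array([484., 243., 139.]), array([488., 185., 139.]), array([444., 182., 139.]), array([442., 240., 139.])]
```

```bash
cat >> stone.py <<'E'
def solve(s,t,fixed=None):
    cs,ct=fit(s,t,[(338,318),(351,205),(438,210),(441,326)],[(243,241),(353,234),(357,314),(245,321)],0)
    Ls=lines(s,cs);Ls=[Ls[i] for i in(0,1,2)]
    def res(P):
        T=top([P[0],20,P[1],P[2],P[3]]);d=np.r_[P[4:6],P[6]]
        ps=[proj(s,q+d) for q in T];r=[]
        for i in range(3):
            for f in(.1,.9):
                q=ps[i]*(1-f)+ps[(i+1)%4]*f;r.append(Ls[i][0]@(q-Ls[i][1]))
        return np.r_[r,np.array([proj(t,q)-c for q,c in zip(T,ct)]).ravel(),d*.1]
    r=least_squares(res,[450,.08,.05,-60,0,0,0]);return r
E
python3 - <<'E'
from stone import *
s=pickle.load(open("side0.pkl","rb"));t=pickle.load(open("top0.pkl","rb"))
r=solve(s,t);print(r.x.round(4),np.sqrt(np.mean(r.fun**2)).round(2),"edge z",36-235*np.sin(r.x[2]));print(r.fun.round(2))
E
```

```text
[ 4.50345e+02  7.29000e-02  6.45000e-02 -8.17915e+01  1.17000e-01
  6.28900e-01 -8.06900e-01] 0.17 edge z 20.861757972242096
[-0.08  0.06 -0.19  0.16  0.04 -0.06  0.08  0.27 -0.04  0.3  -0.19 -0.36
  0.13 -0.16  0.01  0.06 -0.08]
```

Call:
{"name": "step_arm", "arguments": {
  "series": [
    [[0, 0, 0.138, 0, 0, -0.3, 0], [0, 0, 0.138, 0, 0, -0.3, 0], [0, 0, 0, 0.225, -0.219, 0, 0], [0, 0, 0, 0.225, -0.219, 0, 0], [0, 0, 0, 0.225, -0.219, 0, 0], [0, 0, 0, 0.225, -0.219, 0, 0], [0, 0, 0, 0.225, -0.219, 0, 0], [0, 0, 0, 0.225, -0.219, 0, 0], [0, 0, 0, 0.225, -0.219, 0, 0], [0, 0, 0, 0.225, -0.219, 0, 0], [0, 0, 0, 0.225, -0.219, 0, 0], [0, 0, 0, 0.225, -0.219, 0, 0]]
  ]
}}

```text
clock: 2.4
eef_pos: [499.5, -269.1, 321.6]
tool_rot: [3.141, -0.001, 0.073]
force: [1.1, 0.2, 0.8]
width: 85.3
gripper_force: 0.0
```

Call:
{"name": "step_arm", "arguments": {
  "series": [
    [[0, 0, 0, 0.0525, -0.303, 0, 0], [0, 0, 0, 0.0525, -0.303, 0, 0], [0, 0, 0, 0.0525, -0.303, 0, 0], [0, 0, 0, 0.0525, -0.303, 0, 0], [0, 0, 0, 0.0525, -0.303, 0, 0], [0, 0, 0, 0.0525, -0.303, 0, 0], [0, 0, 0, 0.0525, -0.303, 0, 0], [0, 0, 0, 0.0525, -0.303, 0, 0], [0, 0, 0, 0.0525, -0.303, 0, 0], [0, 0, 0, 0.0525, -0.303, 0, 0], [0, 0, 0, 0.0525, -0.303, 0, 0], [0, 0, 0, 0.0525, -0.303, 0, 0]]
  ]
}}

```text
clock: 3.6
eef_pos: [552.9, 282.0, 321.5]
tool_rot: [3.142, -0.0, 0.073]
force: [1.4, 0.2, 0.3]
width: 85.6
gripper_force: 0.0
```

Run:
```python
from cell import ctrl
from h import *
print(ctrl.read_state()["eef_pos"])
s=ctrl.get_image("side");t=ctrl.get_image("top");e=ctrl.read_state()["eef_pos"];print(e,proj(s,e),proj(t,e),proj(s,[554,282,223]),proj(t,[554,282,223]))
cv2.imwrite("pics/above.png",np.hstack([crop(s,260,180,80,110,5),crop(t,200,160,80,110,5)]))
```

```text
[552.87433788 281.9586877  321.51067579]
[550.8285063  289.27569521 320.78232478] [284.6255226  250.83319429] [222.77074741 188.13147109] [287.01796102 271.42862298] [232.57865583 194.51601913]
```

View pics/above.png

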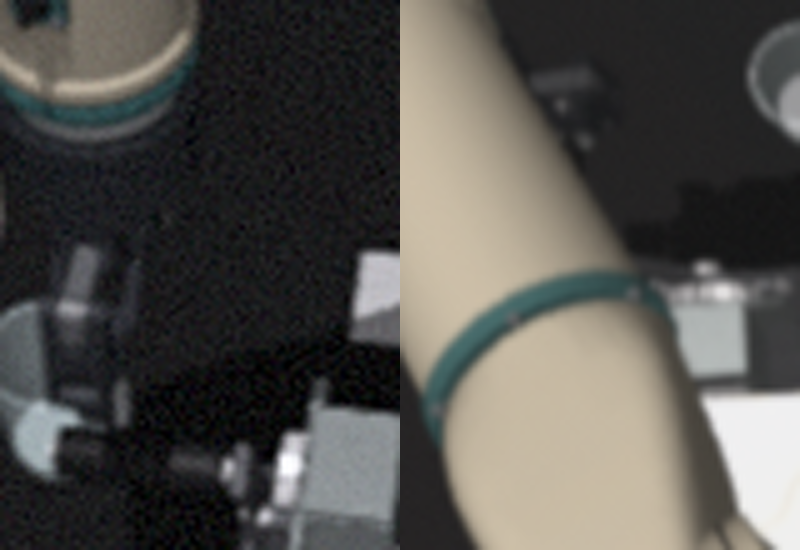

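Call:
{"name": "step_arm", "arguments": {
  "series": [
    [[0, 0, 0, 0.017, 0.048, 0.26, 0], [0, 0, 0, 0, 0, 0.26, 0], [0, 0, 0, 0, 0, 0.26, 0], [0, 0, 0, 0, 0, 0, 0.4], [0, 0, 0, 0, 0, 0, 0.66], [0, 0, 0, 0, 0, 0, 0.66], [0, 0, 0, 0, 0, 0, 0.66], [0, 0, 0, 0, 0, 0, 0.66]]
  ]
}}

```text
clock: 4.5
eef_pos: [557.4, 275.9, 206.7]
tool_rot: [-3.137, -0.005, 0.074]
force: [1.9, 5.1, 0.2]
width: 28.7
gripper_force: 2.5
```

Run:
```python
from cell import ctrl
from h import *
s=ctrl.get_image("side");print(ctrl.read_state())
cv2.imwrite("pics/cage.png",crop(s,250,200,100,110,5))
```

```text
{'clock': 4.55, 'qpos': array([-0.43964932,  0.61116663, -0.10386241,  1.63193318,  0.07405768,
        0.8958505 , -2.06754341]), 'qd': array([-0.00124838,  0.00432137,  0.00123833,  0.00250297,  0.00257515,
       -0.00583426, -0.0004253 ]), 'tau': array([ 2.41096571e+00, -5.37948239e+01,  1.47186141e+00, -1.56382817e+01,
        9.05125123e-01,  1.49383485e+00,  4.32622328e-02]), 'eef_pos': array([557.36198499, 275.83776322, 206.42973036]), 'tool_rot': array([-3.13720338, -0.0051056 ,  0.07399762]), 'force': array([ 0.8478172 ,  5.29920642, -0.00876772]), 'torque': array([ 1.07490377, -0.39319034, -0.03179456]), 'gripper_force': 2.5717321783304214, 'width': 29.08177752512797}
```

View pics/cage.png

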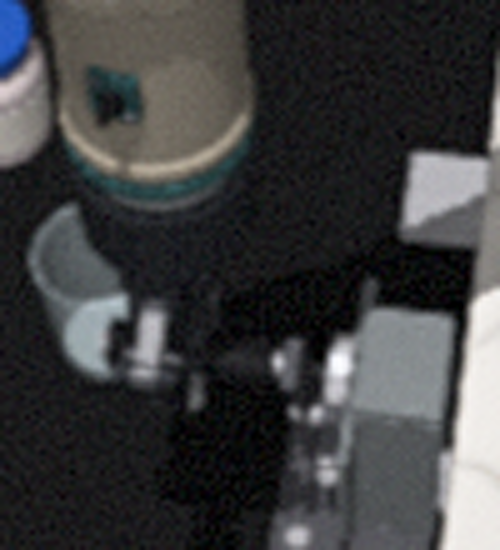

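Call:
{"name": "step_arm", "arguments": {
  "series": [
    [[0, 0, 0, 0, 0.197, -0.061, 0.66], [0, 0, 0, 0, 0.205, -0.021, 0.66], [0, 0, 0, 0, 0.205, 0.021, 0.66], [0, 0, 0, 0, 0.197, 0.061, 0.66], [0, 0, 0, 0, 0.198, 0.111, 0.66], [0, 0, 0, 0, 0, 0, 0.66], [0, 0, 0, 0, 0, 0, 0.66]]
  ]
}}

```text
clock: 5.25
eef_pos: [566.8, 122.2, 188.2]
tool_rot: [3.14, 0.001, 0.072]
force: [0.0, -6.2, 0.7]
width: 29.2
gripper_force: 3.2
```

Run:
```python
from cell import ctrl
from h import *
s=ctrl.get_image("side");x=ctrl.read_state();print(x["eef_pos"],x["force"],x["width"])
cv2.imwrite("pics/back.png",crop(s,270,190,90,110,5))
```

```text
[566.73126317 122.1935873  188.25166961] [-0.25802664 -5.71397508  0.06613127] 29.220402213732235
```

View pics/back.png

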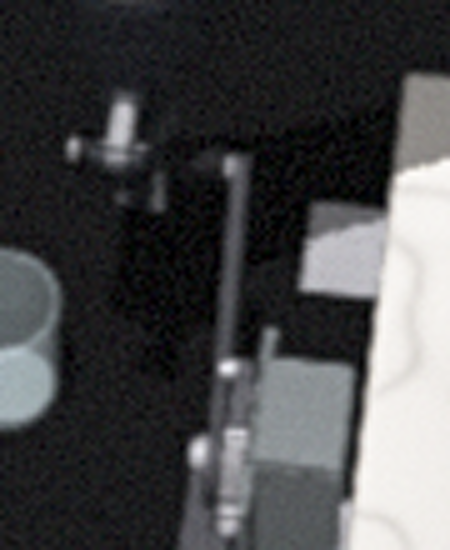

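Call:
{"name": "step_arm", "arguments": {
  "series": [
    [[0, 0, 0, 0, -0.096, -0.07, 0.66], [0, 0, 0, 0, -0.097, -0.056, 0.66], [0, 0, 0, 0, -0.119, -0.048, 0.66], [0, 0, 0, 0, -0.119, -0.037, 0.66], [0, 0, 0, 0, -0.113, -0.018, 0.66], [0, 0, 0, 0, -0.114, -0.007, 0.66], [0, 0, 0, 0, -0.113, 0.007, 0.66], [0, 0, 0, 0, -0.114, 0.018, 0.66], [0, 0, 0, 0, -0.103, 0.03, 0.66], [0, 0, 0, 0, -0.104, 0.04, 0.66], [0, 0, 0, 0, -0.129, 0.1, 0.66], [0, 0, 0, 0, 0, 0, 0.66]]
  ]
}}

```text
clock: 6.5
eef_pos: [552.2, 308.2, 192.9]
tool_rot: [3.14, 0.001, 0.077]
force: [-0.3, -0.3, -0.1]
width: 28.9
gripper_force: 0.0
```

Run:
```python
from cell import ctrl
from stone import *
s=ctrl.get_image("side");t=ctrl.get_image("top");x=ctrl.read_state();print(x["eef_pos"],x["force"],x["width"])
pickle.dump((s,t),open("p1.pkl","wb"))
```

```text
[552.84749938 307.95728827 194.48554251] [0.48329052 0.03481197 0.46418176] 29.041796011613958
```

```bash
cat >> stone.py <<'E'
P0=None
def tilt(s,P):
    """tilt from side picture alone, by the front (0) and away (1) and back(2) top edges; P from solve()"""
    g=P[2];
    for _ in range(6):
        f=lambda a:[proj(s,q+P[4:7]) for q in top([P[0],20,P[1],a,P[3]])]
        c=f(g);d=f(g+.005);num=den=0;R=[]
        for i in(0,1):
            A,B=c[i],c[(i+1)%4];q=edgepts(s,A,B,60,4);u=(B-A)/np.linalg.norm(B-A);n=np.array([-u[1],u[0]])
            L=np.linalg.norm(B-A);k=((q-A)@u)/L;J=((1-k)*((d[i]-A)@n)+k*((d[(i+1)%4]-B)@n))/.005
            R.append((J,(q-A)@n))
        J=np.concatenate([r[0] for r in R]);e=np.concatenate([r[1] for r in R])
        da=least_squares(lambda v:J*v[0]-e,[0.],loss="soft_l1",f_scale=.2).x[0];g+=da
    return g,[round(float(np.median((e-0*J)/J)),4) for J,e in R],[len(r[0]) for r in R]
E
python3 - <<'E'
from stone import *
s0=pickle.load(open("side0.pkl","rb"));t0=pickle.load(open("top0.pkl","rb"));P=solve(s0,t0).x;pickle.dump(P,open("P.pkl","wb"))
s,t=pickle.load(open("p1.pkl","rb"))
for n,p in(("0",s0),("1",s)):
    a=tilt(p,P);print(n,a,36-235*np.sin(a[0]))
E
```

```text
0 (np.float64(0.06536983713936502), [0.0011, -0.0004], [59, 60]) 20.64902672836157
1 (np.float64(0.030451707184387593), [0.0094, -0.0009], [58, 60]) 28.844954751273825
```

Call:
{"name": "step_arm", "arguments": {
  "series": [
    [[0, 0, 0, 0, 0.145, -0.082, 0.66], [0, 0, 0, 0, 0.207, -0.07, 0.66], [0, 0, 0, 0, 0.227, -0.025, 0.66], [0, 0, 0, 0, 0.227, 0.025, 0.66], [0, 0, 0, 0, 0.207, 0.07, 0.66], [0, 0, 0, 0, 0.103, 0.06, 0.66], [0, 0, 0, 0, 0.1, 0.065, 0.66], [0, 0, 0, 0, 0, 0, 0.66], [0, 0, 0, 0, 0, 0, 0.66]]
  ]
}}

```text
clock: 7.5
eef_pos: [567.3, 124.2, 187.3]
tool_rot: [3.141, -0.0, 0.073]
force: [0.4, -1.2, -0.6]
width: 29.0
gripper_force: 0.0
```

Call:
{"name": "step_arm", "arguments": {
  "series": [
    [[0, 0, 0, 0, -0.093, -0.058, 0.66], [0, 0, 0, 0, -0.093, -0.053, 0.66], [0, 0, 0, 0, -0.103, -0.04, 0.66], [0, 0, 0, 0, -0.104, -0.03, 0.66], [0, 0, 0, 0, -0.113, -0.017, 0.66], [0, 0, 0, 0, -0.114, -0.008, 0.66], [0, 0, 0, 0, -0.077, 0.004, 0.66], [0, 0, 0, 0, -0.078, 0.008, 0.66], [0, 0, 0, 0, -0.067, 0.014, 0.66], [0, 0, 0, 0, -0.067, 0.016, 0.66], [0, 0, 0, 0, 0, 0, 0.66], [0, 0, 0, 0, 0, 0, 0.66]]
  ]
}}

```text
clock: 8.7
eef_pos: [556.7, 260.2, 212.2]
tool_rot: [3.141, 0.0, 0.074]
force: [-0.9, -3.7, 0.0]
width: 28.9
gripper_force: 1.4
```

Run:
```python
from cell import ctrl
from stone import *
s=ctrl.get_image("side");x=ctrl.read_state();print(x["eef_pos"],x["force"],x["width"])
P=pickle.load(open("P.pkl","rb"));print(tilt(s,P))
```

```text
[556.65789597 260.17489616 212.23211003] [-1.08685094 -2.60868621 -0.71760069] 28.753063011748182
(np.float64(0.009126428324660292), [-0.0005, -0.0015], [52, 60])
```

Call:
{"name": "step_arm", "arguments": {
  "series": [
    [[0, 0, 0, 0, 0, 0, 0], [0, 0, 0, 0, 0, 0, 0], [0, 0, 0, 0, 0, -0.33, 0], [0, 0, 0, 0, 0, -0.33, 0], [0, 0, 0, -0.186, 0.227, 0, 1], [0, 0, 0, -0.186, 0.227, 0, 1], [0, 0, 0, -0.186, 0.227, 0, 1], [0, 0, 0, -0.186, 0.227, 0, 1], [0, 0, 0, -0.186, 0.227, 0.2, 1], [0, 0, 0, 0, 0, 0.33, 1], [0, 0, 0, 0, 0, 0.33, 1], [0, 0, 0, 0, 0, 0.33, 1]]
  ]
}}

```text
clock: 9.95
eef_pos: [433.0, 82.8, 133.9]
tool_rot: [-3.14, -0.005, 0.072]
force: [1.3, 0.9, -0.3]
width: -0.0
gripper_force: 0.0
```

Run:
```python
from cell import ctrl
from stone import *
s=ctrl.get_image("side");x=ctrl.read_state();print(x["eef_pos"],x["force"],x["width"],x["tool_rot"])
P=pickle.load(open("P.pkl","rb"));print(tilt(s,P))
```

```text
[427.51785294  81.82493145 125.94395005] [-2.92390593  0.37717185 -5.76589472] 0.09692505116415809 [3.14080068 0.01217026 0.07313656]
(np.float64(0.012694905654995023), [-0.0023, 0.0018], [43, 53])
```

Call:
{"name": "step_arm", "arguments": {
  "series": [
    [[0, 0, 0, 0, 0, 0.12, 1], [0, 0, 0, 0, 0, 0.12, 1], [0, 0, 0, 0, 0, 0, 1], [0, 0, 0, 0, 0, 0, 1]]
  ]
}}

```text
clock: 10.4
eef_pos: [432.4, 82.8, 99.4]
tool_rot: [-3.141, -0.001, 0.073]
force: [0.3, -0.3, -0.4]
width: -0.2
gripper_force: 0.0
```

Call:
{"name": "step_arm", "arguments": {
  "series": [
    [[0, 0, 0, 0, 0, 0.08, 1], [0, 0, 0, 0, 0, 0.08, 1], [0, 0, 0, 0, 0, 0, 1], [0, 0, 0, 0, 0, 0, 1]]
  ]
}}

```text
clock: 10.8
eef_pos: [432.5, 82.5, 75.5]
tool_rot: [-3.141, -0.002, 0.073]
force: [0.4, 0.5, 0.0]
width: 0.2
gripper_force: 0.0
```

Call:
{"name": "step_arm", "arguments": {
  "series": [
    [[0, 0, 0, 0, 0, 0.013, 1], [0, 0, 0, 0, 0, 0, 1], [0, 0, 0, 0, 0, 0, 1]]
  ]
}}

```text
clock: 11.1
eef_pos: [432.8, 82.5, 74.2]
tool_rot: [-3.141, -0.003, 0.073]
force: [-2.4, -0.1, 13.7]
width: 0.5
gripper_force: 6.8
```

Call:
{"name": "step_arm", "arguments": {
  "series": [
    [[0, 0, 0, 0, 0, -0.006, 1], [0, 0, 0, 0, 0, 0, 1], [0, 0, 0, 0, 0, 0, 1]]
  ]
}}

```text
clock: 11.4
eef_pos: [432.5, 82.5, 74.3]
tool_rot: [-3.141, -0.002, 0.073]
force: [-0.6, 0.4, 10.6]
width: 0.1
gripper_force: 5.1
```

Call:
{"name": "step_arm", "arguments": {
  "series": [
    [[0, 0, 0, 0, 0, 0, 1], [0, 0, 0, 0, 0, 0, 1]]
  ]
}}

```text
clock: 11.6
eef_pos: [432.5, 82.4, 74.3]
tool_rot: [-3.141, -0.002, 0.073]
force: [-0.2, -0.5, 10.6]
width: -0.2
gripper_force: 5.1
```

Call:
{"name": "step_arm", "arguments": {
  "series": [
    [[0, 0, 0, 0, 0, 0.012, 1], [0, 0, 0, 0, 0, 0, 1], [0, 0, 0, 0, 0, 0, 1]]
  ]
}}

```text
clock: 11.9
eef_pos: [432.6, 82.4, 73.6]
tool_rot: [-3.141, -0.003, 0.073]
force: [-2.1, -0.7, 26.3]
width: -0.3
gripper_force: 13.4
```

Call:
{"name": "step_arm", "arguments": {
  "series": [
    [[0, 0, 0, 0, 0, -0.2, 1], [0, 0, 0, 0.23, 0.06, -0.1, 1], [0, 0, 0, 0.23, 0.07, 0, 1], [0, 0, 0, 0.24, 0.07, 0.1, 1], [0, 0, 0, 0, 0, 0.3, 1], [0, 0, 0, 0, 0, 0.25, 1], [0, 0, 0, 0, 0, 0.08, 1], [0, 0, 0, 0, 0, 0.03, 1], [0, 0, 0, 0, 0, 0, 1], [0, 0, 0, 0, 0, 0, 1]]
  ]
}}

```text
clock: 12.9
eef_pos: [539.8, 60.3, 4.0]
tool_rot: [-3.141, -0.003, 0.073]
force: [0.1, 0.4, -0.1]
width: -0.1
gripper_force: 0.0
```

Call:
{"name": "step_arm", "arguments": {
  "series": [
    [[0, 0, 0, 0, 0, 0.02, 1], [0, 0, 0, 0, 0, 0.01, 1], [0, 0, 0, 0, 0, 0, 1], [0, 0, 0, 0, 0, 0, 1]]
  ]
}}

```text
clock: 13.3
eef_pos: [539.8, 60.2, 0.1]
tool_rot: [-3.141, -0.003, 0.073]
force: [-1.9, 0.3, 12.6]
width: -0.3
gripper_force: 6.3
```

Run:
```python
from cell import ctrl
from stone import *
s=ctrl.get_image("side");x=ctrl.read_state();print(x["eef_pos"],x["force"],x["width"],x["tool_rot"])
P=pickle.load(open("P.pkl","rb"));print(tilt(s,P));cv2.imwrite("pics/lev.png",crop(s,250,190,110,100,5))
```

```text
[5.39810548e+02 6.02099778e+01 7.00415151e-02] [-0.31149217 -0.50372967 13.11370771] -0.4089494111875917 [-3.14146015e+00 -2.94074009e-03  7.30134772e-02]
(np.float64(0.015487534763783313), [-0.0002, 0.0015], [60, 60])
```

View pics/lev.png

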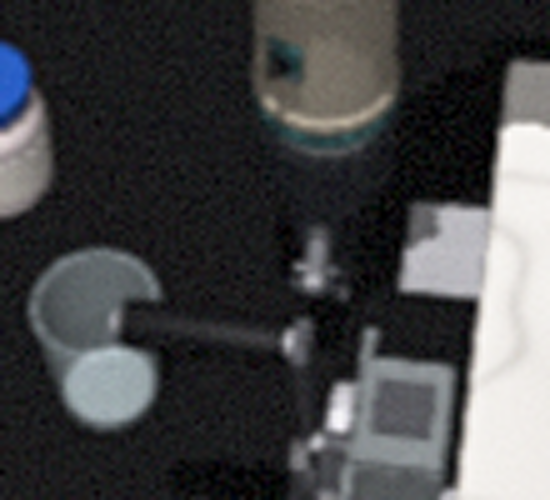

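Run:
```python
from h import *
s=pickle.load(open("side0.pkl","rb"))
for z in(228,232,236):print(z,onz(s,(309.2,257.6),z).round(),onz(s,(273.6,253.6),z).round())
```

```text
228 [512. 238. 228.] [596. 245. 228.]
232 [511. 241. 232.] [595. 248. 232.]
236 [511. 243. 236.] [594. 250. 236.]
```

Call:
{"name": "step_arm", "arguments": {
  "series": [
    [[0, 0, 0, 0, 0, -0.33, 1], [0, 0, 0, 0, 0, -0.33, 1], [0, 0, 0, 0, 0, -0.33, 0.5], [0, 0, 0, 0, 0, -0.33, 0], [0, 0, 0, 0, 0, -0.33, 0], [0, 0, 0, 0.04, -0.246, -0.2, 0], [0, 0, 0, 0.04, -0.246, -0.18, 0], [0, 0, 0, 0.04, -0.246, 0, 0], [0, 0, 0, 0.04, -0.246, 0, 0], [0, 0, 0, 0.04, -0.246, 0, 0], [0, 0, 0, 0, 0, 0, 0], [0, 0, 0, 0, 0, 0, 0]]
  ]
}}

```text
clock: 14.55
eef_pos: [554.6, 246.9, 302.6]
tool_rot: [3.141, -0.0, 0.075]
force: [-0.3, -0.3, -0.3]
width: 84.8
gripper_force: 0.0
```

Call:
{"name": "step_arm", "arguments": {
  "series": [
    [[0, 0, 0, 0, 0, 0.29, 0], [0, 0, 0, 0, 0, 0.29, 0], [0, 0, 0, 0, 0, 0, 0.66], [0, 0, 0, 0, 0, 0, 0.66], [0, 0, 0, 0, 0, 0, 0.66], [0, 0, 0, 0, -0.071, 0.01, 0.66], [0, 0, 0, 0, -0.071, 0.02, 0.66], [0, 0, 0, 0, -0.071, 0.025, 0.66], [0, 0, 0, 0, -0.071, 0.035, 0.66], [0, 0, 0, 0, -0.075, 0.04, 0.66], [0, 0, 0, 0, 0, 0, 0.66], [0, 0, 0, 0, 0, 0, 0.66]]
  ]
}}

```text
clock: 15.75
eef_pos: [552.9, 299.6, 197.3]
tool_rot: [3.141, -0.004, 0.073]
force: [2.5, -2.7, 0.3]
width: 29.0
gripper_force: 1.6
```

Run:
```python
from cell import ctrl
from stone import *
s=ctrl.get_image("side");x=ctrl.read_state();print(x["eef_pos"],x["force"],x["width"],x["tool_rot"])
P=pickle.load(open("P.pkl","rb"));print(tilt(s,P))
```

```text
[552.85532119 299.63822058 197.30627848] [ 3.92515627 -2.92327021  0.32457264] 28.875979222691747 [ 3.14142656 -0.0035596   0.07239966]
(np.float64(-0.000817934451361408), [0.0052, -0.0024], [58, 60])
```

Call:
{"name": "step_arm", "arguments": {
  "series": [
    [[0, 0, 0, 0, 0.07, -0.03, 0.66], [0, 0, 0, 0, 0.07, -0.03, 0.66], [0, 0, 0, 0, 0, 0, 0.66], [0, 0, 0, 0, 0, 0, 0], [0, 0, 0, 0, 0, 0, 0], [0, 0, 0, 0, 0, -0.33, 0], [0, 0, 0, 0, 0, -0.33, 0], [0, 0, 0, -0.043, 0.3, -0.1, 0.29], [0, 0, 0, -0.043, 0.303, 0, 0.29], [0, 0, 0, -0.043, 0.303, 0, 0.29], [0, 0, 0, -0.043, 0.303, 0, 0.29], [0, 0, 0, -0.043, 0.303, 0, 0.29]]
  ]
}}

```text
clock: 17.0
eef_pos: [536.5, 48.5, 318.8]
tool_rot: [3.141, 0.0, 0.073]
force: [0.7, 0.2, -0.7]
width: 60.5
gripper_force: 0.0
```

Call:
{"name": "step_arm", "arguments": {
  "series": [
    [[0, 0, 0, -0.043, 0.303, 0, 0.29], [0, 0, 0, -0.043, 0.303, 0, 0.29], [0, 0, 0, -0.043, 0.303, 0, 0.29], [0, 0, 0, -0.043, 0.303, 0, 0.29], [0, 0, 0, -0.043, 0.303, 0, 0.29], [0, 0, 0, -0.043, 0.303, 0, 0.29], [0, 0, 0, -0.043, 0.303, 0, 0.29], [0, 0, 0, -0.043, 0.303, 0, 0.29], [0, 0, 0, -0.043, 0.303, 0.1, 0.29], [0, 0, -0.018, 0, 0, 0.3, 0.29], [0, 0, 0, 0, 0, 0.3, 0.29], [0, 0, 0, 0, 0, 0, 0.29]]
  ]
}}

```text
clock: 18.2
eef_pos: [504.7, -359.3, 207.6]
tool_rot: [-3.133, 0.011, 0.087]
force: [-0.6, 2.4, -0.2]
width: 60.7
gripper_force: 0.0
```

Call:
{"name": "step_arm", "arguments": {
  "series": [
    [[0, 0, 0, 0, 0, 0, 0.29]]
  ]
}}

```text
clock: 18.3
eef_pos: [509.1, -361.5, 214.1]
tool_rot: [-3.141, 0.001, 0.088]
force: [0.2, 0.4, 0.9]
width: 60.7
gripper_force: 0.0
```

Run:
```python
from cell import ctrl
from stone import *
s=ctrl.get_image("side");x=ctrl.read_state();print(x["clock"],x["eef_pos"],x["force"],x["width"],x["tool_rot"])
P=pickle.load(open("P.pkl","rb"));print(tilt(s,P));print([proj(s,[511.5,-362,42]),proj(s,x["eef_pos"])])
cv2.imwrite("pics/pk.png",np.hstack([crop(s,310,80,80,100,5),crop(s,260,210,80,100,5)]))
```

```text
18.35 [ 510.22181229 -362.19367453  215.72536357] [0.98816    0.51825686 0.63270171] 60.588869246051026 [ 3.14005614e+00 -1.89604393e-03  8.76598383e-02]
(np.float64(-0.0014642220969321004), [0.0073, -0.0016], [60, 60])
[array([349.55220795, 143.12762945]), array([352.54077388, 103.03565415])]
```

View pics/pk.png

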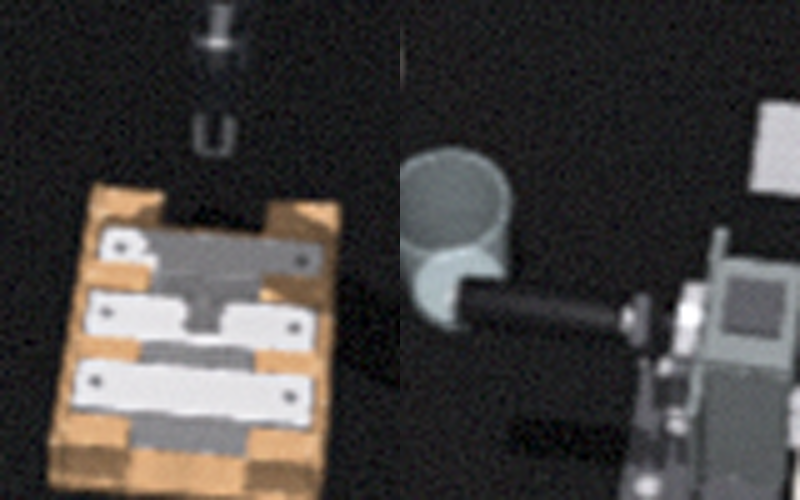

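Call:
{"name": "step_arm", "arguments": {
  "series": [
    [[0, 0, 0, 0, 0, 0.32, 0.29], [0, 0, 0, 0, 0, 0.32, 0.29], [0, 0, 0, 0, 0, 0.32, 0.29], [0, 0, 0, 0, 0, 0.18, 0.29], [0, 0, 0, 0, 0, 0.12, 0.29], [0, 0, 0, 0, 0, 0.065, 0.29], [0, 0, 0, 0, 0, 0, 0.29]]
  ]
}}

```text
clock: 19.05
eef_pos: [510.2, -362.2, 16.1]
tool_rot: [3.141, -0.001, 0.088]
force: [-0.5, -0.3, 0.4]
width: 60.6
gripper_force: 0.0
```

Clear of contact; close and lift.

Call:
{"name": "step_arm", "arguments": {
  "series": [
    [[0, 0, 0, 0, 0, 0, 0.6], [0, 0, 0, 0, 0, 0, 1], [0, 0, 0, 0, 0, 0, 1], [0, 0, 0, 0, 0, 0, 1], [0, 0, 0, 0, 0, 0, 1]]
  ]
}}

```text
clock: 19.55
eef_pos: [510.7, -362.7, 17.5]
tool_rot: [3.139, -0.003, 0.087]
force: [0.0, 1.4, 7.0]
width: 43.7
gripper_force: 65.0
```

Call:
{"name": "step_arm", "arguments": {
  "series": [
    [[0, 0, 0, 0, 0, -0.1, 1], [0, 0, 0, 0, 0, -0.2, 1], [0, 0, 0, 0, 0, -0.3, 1], [0, 0, 0, 0, 0, -0.3, 1], [0, 0, 0, 0, 0, 0, 1]]
  ]
}}

```text
clock: 20.05
eef_pos: [512.6, -364.4, 157.5]
tool_rot: [3.134, -0.01, 0.087]
force: [1.3, -1.1, -4.1]
width: 43.6
gripper_force: 67.1
```

Call:
{"name": "step_arm", "arguments": {
  "series": [
    [[0, 0, 0.017, 0, 0, 0, 1], [0, 0, 0, 0.049, -0.285, 0, 1], [0, 0, 0, 0.049, -0.285, 0, 1], [0, 0, 0, 0.049, -0.285, 0, 1], [0, 0, 0, 0.049, -0.285, 0, 1], [0, 0, 0, 0.049, -0.285, 0, 1], [0, 0, 0, 0.049, -0.285, 0, 1], [0, 0, 0, 0.049, -0.285, 0, 1], [0, 0, 0, 0.049, -0.285, 0, 1], [0, 0, 0, 0.049, -0.285, 0, 1], [0, 0, 0, 0, 0, 0.2, 1], [0, 0, 0, 0, 0, 0.2, 1]]
  ]
}}

```text
clock: 21.25
eef_pos: [545.4, 29.5, 88.4]
tool_rot: [-3.141, 0.002, 0.078]
force: [-0.2, -0.2, -6.2]
width: 43.9
gripper_force: 66.8
```

Call:
{"name": "step_arm", "arguments": {
  "series": [
    [[0, 0, 0, 0, 0, 0.2, 1], [0, 0, 0, 0, 0, 0.2, 1], [0, 0, 0, 0, 0, 0, 1], [0, 0, 0, 0, 0, 0, 1]]
  ]
}}

```text
clock: 21.65
eef_pos: [545.0, 26.6, 29.1]
tool_rot: [3.141, 0.004, 0.073]
force: [0.9, -0.4, -5.6]
width: 43.7
gripper_force: 66.7
```

Run:
```python
from cell import ctrl
from stone import *
s=ctrl.get_image("side");t=ctrl.get_image("top");x=ctrl.read_state();print(x["clock"],x["eef_pos"],x["force"],x["width"],x["tool_rot"])
P=pickle.load(open("P.pkl","rb"));print(tilt(s,P),[proj(s,[450.5+d*.997-y*.074*-1,17+d*.074+y,0]) for d,y in((0,0),(180,0))])
cv2.imwrite("pics/pre.png",crop(s,260,180,110,90,6))
```

```text
21.75 [547.23498982  26.74992705  31.06270082] [ 1.1480931  -0.77358307 -6.15804259] 43.999767484334626 [ 3.14153031e+00 -1.21526242e-03  7.34954064e-02]
(np.float64(0.00457080665330629), [-0.0045, 0.0022], [60, 60]) [array([347.51389981, 240.4915608 ]), array([288.97209977, 233.8303745 ])]
```

View pics/pre.png

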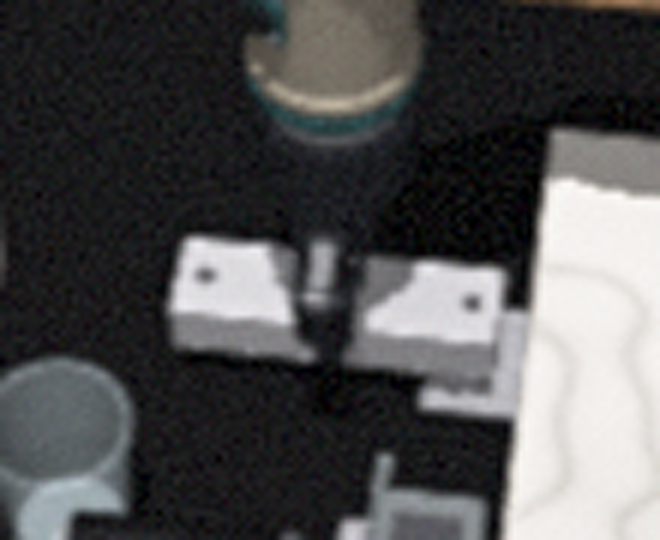

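Call:
{"name": "step_arm", "arguments": {
  "series": [
    [[0, 0, 0, 0, 0.013, 0.08, 1], [0, 0, 0, 0, 0, 0.05, 1], [0, 0, 0, 0, 0, 0, 1], [0, 0, 0, 0, 0, 0, 1]]
  ]
}}

```text
clock: 22.15
eef_pos: [546.6, 24.8, 10.6]
tool_rot: [-3.142, 0.0, 0.074]
force: [-0.7, -0.5, -5.2]
width: 43.9
gripper_force: 66.7
```

Run:
```python
from h import *
s=pickle.load(open("side0.pkl","rb"))
for z in(54,56):
    a,b=onz(s,(293.8,225.4),z),onz(s,(338.3,229.9),z);print(a.round(1),b.round(1),((a+b)/2).round(1),np.arctan2(a[1]-b[1],a[0]-b[0]))
```

```text
[610.9  34.1  54. ] [479.3  22.6  54. ] [545.1  28.4  54. ] 0.08680627829311612
[610.4  35.5  56. ] [479.1  24.1  56. ] [544.7  29.8  56. ] 0.08680627829311705
```

Call:
{"name": "step_arm", "arguments": {
  "series": [
    [[0, 0, 0, 0, 0, 0.012, 1], [0, 0, 0, 0, 0, 0, 1], [0, 0, 0, 0, 0, 0, 1]]
  ]
}}

```text
clock: 22.45
eef_pos: [546.9, 24.9, 9.0]
tool_rot: [-3.142, -0.0, 0.074]
force: [0.0, -0.7, -5.7]
width: 43.6
gripper_force: 66.8
```

Call:
{"name": "step_arm", "arguments": {
  "series": [
    [[0, 0, 0, 0, 0, 0.01, 1], [0, 0, 0, 0, 0, 0, 1], [0, 0, 0, 0, 0, 0, 1]]
  ]
}}

```text
clock: 22.75
eef_pos: [547.0, 24.9, 7.6]
tool_rot: [3.142, -0.001, 0.074]
force: [0.7, 0.4, -3.5]
width: 43.7
gripper_force: 67.1
```

Call:
{"name": "step_arm", "arguments": {
  "series": [
    [[0, 0, 0, -0.07, 0, -0.003, 1], [0, 0, 0, -0.07, 0, 0, 1], [0, 0, 0, -0.06, 0, 0, 1], [0, 0, 0, 0, 0, 0, 1]]
  ]
}}

```text
clock: 23.15
eef_pos: [513.9, 22.3, 7.8]
tool_rot: [3.142, 0.004, 0.074]
force: [-2.6, -0.3, -2.8]
width: 43.8
gripper_force: 67.3
```

Call:
{"name": "step_arm", "arguments": {
  "series": [
    [[0, 0, 0, -0.07, 0, 0, 1], [0, 0, 0, -0.07, 0, 0, 1], [0, 0, 0, -0.07, 0, 0, 1], [0, 0, 0, -0.05, 0, 0, 1], [0, 0, 0, 0, 0, 0, 1], [0, 0, 0, 0, 0, 0, 1]]
  ]
}}

```text
clock: 23.75
eef_pos: [478.8, 19.6, 8.1]
tool_rot: [-3.141, 0.003, 0.073]
force: [-0.1, 0.1, -4.9]
width: 43.7
gripper_force: 66.9
```

Call:
{"name": "step_arm", "arguments": {
  "series": [
    [[0, 0, 0, 0, 0, 0.003, 1], [0, 0, 0, 0, 0, 0, 0.3], [0, 0, 0, 0, 0, 0, 0.1], [0, 0, 0, 0, 0, 0, 0.1], [0, 0, 0, 0.15, 0, 0, 0.1], [0, 0, 0, 0.15, 0, 0, 0.1], [0, 0, 0, 0.11, 0, 0, 0.1], [0, 0, 0, 0, 0, 0, 0.1], [0, 0, 0, 0, 0, 0, 0.1]]
  ]
}}

```text
clock: 24.65
eef_pos: [539.7, 24.2, 7.5]
tool_rot: [3.141, 0.003, 0.074]
force: [-0.8, 0.2, -0.8]
width: 76.4
gripper_force: 0.0
```

Run:
```python
from cell import ctrl
from stone import *
s=ctrl.get_image("side");x=ctrl.read_state();print(x["clock"],x["eef_pos"],x["force"],x["width"],x["tool_rot"])
pickle.dump(s,open("s_rel.pkl","wb"))
g=s["img"].astype(float).mean(2)
# expected outer dot & packer corners
ex=np.array([-np.cos(.074),-np.sin(.074),0]);ey=np.array([np.sin(.074),-np.cos(.074),0]);c=np.array([479.8,19.6,33])
for n,a,b in(("dot",-66,0),("o+",-80,-22.5),("o-",-80,22.5)):print(n,proj(s,c+a*ex+b*ey).round(1))
p=proj(s,c-66*ex).round().astype(int);print(p);print(g[p[1]-5:p[1]+6,p[0]-12:p[0]+13].astype(int))
```

```text
24.7 [539.04819884  24.13564334   7.40611711] [ 0.52265809  1.0139622  -0.37780336] 76.75626014116835 [3.1412396  0.00385073 0.07379485]
dot [316.1 230.7]
o+ [310.3 236.3]
o- [312.6 224.2]
[316 231]
[[ 28  23  29  28  18  17  25  35  38  51  85  96  99  77  40  30  28  39
   42  57  61  54  48  33  35]
 [ 21  14  19  20  15  10  22  40  55  81  97 108  97  74  53  57  57  51
   58 103 114 100  94  86  75]
 [ 35  29  28  33  19  16  26  39  53  91 105 102 100  86  93 104  99  72
   60 102 125 121 117 121 114]
 [ 30   5  25  27  12  11  28  36  41  67  87  92  89  88 103 111  94  73
   64 100 121 118 116 115 117]
 [ 21  26  24  22   8   5  38  51  51  65  85  89  79  63  61  66  57  47
   64  99 116 120 121 121 110]
 [ 21  26  24  28  19  24  52  63  72 110 124 122 105  72  55  45  43  50
   74 105 122 115 114 113 114]
 [ 28  26  38  20  18  24  44  58  82 127 156 163 135  97  80  54  41  56
   87 110 113 113 114 137 156]
 [ 17  20  23  24  19  18  33  43  57  88 109 113  92  71  52  44  49  67
  102 112 114 112 147 191 210]
 [ 27  28  16  22   3  13  26  30  43  59  66  64  43  38  35  32  66  95
  118 136 148 156 187 214 224]
 [ 29  21  27  31  20  28  20  33  38  55  59  62  41  34  22  35  66 104
  134 191 212 216 220 224 221]
 [ 25  22  27  27  31  16  30  32  42  56  61  59  38  32  30  45  71 103
  137 203 229 227 223 222 220]]
```

Call:
{"name": "step_arm", "arguments": {
  "series": [
    [[0, 0, 0, 0, 0, 0, 0.6], [0, 0, 0, 0, 0, 0, 1], [0, 0, 0, 0, 0, 0, 1], [0, 0, 0, 0, 0, 0, 1], [0, 0, 0, 0, 0, 0, 1]]
  ]
}}

```text
clock: 25.2
eef_pos: [539.8, 24.3, 7.8]
tool_rot: [3.141, 0.003, 0.074]
force: [-2.2, 0.8, 5.9]
width: 44.2
gripper_force: 62.7
```

Gripped on the outer end; raise a hair, then push in 49 mm.

Call:
{"name": "step_arm", "arguments": {
  "series": [
    [[0, 0, 0, -0.06, 0, -0.001, 1], [0, 0, 0, -0.08, 0, 0, 1], [0, 0, 0, -0.08, 0, 0, 1], [0, 0, 0, -0.07, 0, 0, 1], [0, 0, 0, -0.035, 0, 0, 1], [0, 0, 0, 0, 0, 0, 1], [0, 0, 0, 0, 0, 0, 1]]
  ]
}}

```text
clock: 25.9
eef_pos: [490.6, 20.6, 7.8]
tool_rot: [3.141, 0.005, 0.074]
force: [-2.7, -0.1, 5.6]
width: 44.0
gripper_force: 62.6
```

Call:
{"name": "step_arm", "arguments": {
  "series": [
    [[0, 0, 0, 0, 0, 0, 0.3], [0, 0, 0, 0, 0, 0, 0.1], [0, 0, 0, 0, 0, 0, 0.1], [0, 0, 0, 0.2, 0, 0, 0.1], [0, 0, 0, 0.3, 0, 0, 0.1], [0, 0, 0, 0.2, 0, -0.2, 0.1], [0, 0, 0, 0, 0, -0.3, 0.1], [0, 0, 0, 0, 0, -0.33, 0.1], [0, 0, 0, 0, 0.25, -0.2, 0.1], [0, 0, 0, 0, 0.3, 0, 0.1], [0, 0, 0, 0, 0.3, 0, 0.1], [0, 0, 0, 0, 0.3, 0, 0.1]]
  ]
}}

```text
clock: 27.1
eef_pos: [609.6, -145.4, 162.5]
tool_rot: [3.141, 0.002, 0.074]
force: [1.5, 0.9, -0.5]
width: 76.9
gripper_force: 0.0
```

Call:
{"name": "step_arm", "arguments": {
  "series": [
    [[0, 0, 0, 0, 0.3, 0, 0.1], [0, 0, 0, 0, 0.3, 0, 0.1], [0, 0, 0, 0, 0.3, 0, 0.1], [0, 0, 0, 0, 0, 0, 0.1], [0, 0, 0, 0, 0, 0, 0.1]]
  ]
}}

```text
clock: 27.6
eef_pos: [618.7, -279.9, 161.4]
tool_rot: [-3.142, 0.003, 0.07]
force: [-0.3, 0.7, -0.5]
width: 76.8
gripper_force: 0.0
```

Run:
```python
from cell import ctrl
from stone import *
s=ctrl.get_image("side");t=ctrl.get_image("top");x=ctrl.read_state();print(x["clock"],x["eef_pos"],x["force"])
P=pickle.load(open("P.pkl","rb"));print(tilt(s,P));r=solve(s,t);print(r.x.round(4),np.sqrt(np.mean(r.fun**2)))
pickle.dump((s,t),open("fin.pkl","wb"))
ex=np.array([-np.cos(.074),-np.sin(.074),0]);ey=np.array([np.sin(.074),-np.cos(.074),0]);b=np.array([450.5,18,0])
# bright pieces before the edge (side: plate/packer), and outer end corners
for n,p in(("s",s),("t",t)):
    print(n,"exp o+,o-,e-,e+",[proj(p,b+[0,0,33]+u*ex+v*ey).round(1).tolist() for u,v in((-60,-22.5),(-60,22.5),(0,22.5),(0,-22.5))])
    g=p["img"].astype(float).mean(2);c=proj(p,b+[0,0,33]-45*ex).round().astype(int);print(c);print(g[c[1]-12:c[1]+13:1,c[0]-14:c[0]+15].astype(int))
for th in("p32","amber_mid","jar_mid","beaker_mid"):print(th,[(d["centre"],round(d["score"],2)) for d in ctrl.recognise(t,th)])
```

```text
27.7 [ 619.64165875 -276.47298927  161.8004734 ] [ 0.51040404  0.86983874 -0.61244009]
(np.float64(-0.0007921056868983545), [0.0074, -0.0028], [53, 60])
[ 4.505959e+02  7.250000e-02 -1.900000e-03 -8.165700e+01  6.070000e-02
  9.668000e-01 -3.107000e-01] 0.14604350803618796
s exp o+,o-,e-,e+ [[326.9, 238.4], [328.8, 226.1], [348.7, 228.3], [347.2, 240.7]]
[333 233]
[[ 28  29  30  25  23  22  25  21  27  30  17  19  25  24  24  14  26  26
   30  28  27  28  22  21  26  23  28  30  16]
 [ 27  21  31  27  29  28  31  31  23  35  29  30  31  30  21  31  30  34
   23  34  25  34  24  32  29  28  29  26  18]
 [ 31  29  29  34  27  25  36  21  26  29  17  21  17  16  30  28  26  19
   24  16  25  28  27  19  25  25  25  25  21]
 [ 28  23  25  30  27  25  32  29  23  30  25  26  31  30  20  36  34  28
   25  21  22  25  24  31  29  20  33  19  23]
 [ 16  31  29  26  34  24  27  24  27  21  28  17  24  15   8  22  20  16
   29  28  24  27  22  20  22  25  24  23  17]
 [ 26  35  23  32  29  23  22  25  18  31  32  34  39  28  28  36  20  30
   21  21  22  14  29  18  19  26  17  24  19]
 [ 24  
[... 4916 characters left out ...]
0  34  35]
 [ 35  34  34  34  50 125 203 219 233 237 237 237 237 237 237 237 237 237
  237 236 226 161 149 194 165  93  45  38  40]
 [ 34  34  33  34  46 122 207 225 233 237 237 237 237 237 237 237 237 237
  235 234 224 160 149 196 176 112  78  83  97]
 [ 38  40  41  42  49 119 203 223 230 233 235 235 235 234 235 235 235 233
  228 227 218 171 164 200 195 161 149 160 179]
 [ 82  97 101 102 104 132 189 214 219 224 227 229 228 228 229 230 229 228
  224 226 224 214 214 222 223 217 215 219 226]]
p32 [([391.1, 275.5], 0.77), ([320.4, 225.2], 0.75), ([408.5, 220.6], 0.73), ([406.0, 151.0], 0.63)]
amber_mid [([188.8, 205.3], 0.76)]
jar_mid [([322.1, 146.2], 0.63)]
beaker_mid [([279.0, 177.8], 0.88)]
```

```bash
python3 -c "
from cell import ctrl
print(ctrl.finish_job())"
```

```text
the job is handed in; nothing more can be done
None
```

I raised the stone to level within about 0.2 degrees by camera, slid the 32 mm packer flat along the plate's middle with about 60 mm showing, left the jack holding and the robot clear, and handed the job in at about 28 s; no verdict came back.

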